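Stir the drying walnuts

ROBOT

A 6-joint arm with a two-finger parallel gripper is mounted at the origin on a cart in front of the work surface, level with it; the furniture and walls round the work are solid. World frame = base frame: x ahead of the robot, y to its left, z up, the work surface at z = 0. Lengths are in m, angles in degrees, forces in N, time in s.
With the tool pointing down it reaches from about 0.4 to 0.825 m from the base axis. Payload 7 kg.
Tool frame: the origin (TCP) lies on the centre line of the jaws, within the pads' length; the fingertips stand 19 mm ahead of it and the grasp point (between the pads) is the TCP (r.tips_ahead is the distance from the TCP to the fingertips, in m); z points along the fingers, y is the line along which they close (so a half turn about z gives the same grasp; the last joint's range is limited). The gripper opens to 88 mm and grips with 3 to 60 N. Pads are 19 mm wide; open, the fingers measure 130 mm over their backs; the gripper's body (78 mm by 193 mm) begins 47 mm behind the grasp point.
Start: joints at [-50.644, 20.546, 0.682, 0, -70.136, -16.507], TCP at [0.262, -0.622, 0.22] pointing down, gripper open.
Joint ranges: [-176.03, 176.03], [-82.01, 121.73], [-58.28, 71.71], [-173.87, 95.51], [-174.79, -0.11], [-173.66, 173.66]. Speed limits (degrees/s): [136.94, 136.94, 172.46, 180, 180, 180].

INTERFACE

Orientations are given as [roll, pitch, yaw] about the fixed x, y, z axes, in that order (R = Rz(yaw) Ry(pitch) Rx(roll)).
In Python, from plant import r, viewer, close_job gives the robot as it stands. The module is installed in compiled form; this text tells all that it offers.
- The arm moves only by the tool arm_command, never from a script. Its arguments are lists of equal length, an entry for each row: "travel": the shift along the world's x, y, z scaled (see below), a list of three; "delta_rot": the turn, a rotation vector about the world's x, y, z scaled (see below), a list of three. In form: {"travel": [[dx, dy, dz], ...], "delta_rot": [[rx, ry, rz], ...]}. A call has 1 to 20 rows; each row is the pose to reach, as a shift and turn from the pose commanded when the call began; what a row does not reach only later rows make up. The controller multiplies each number of a shift by 0.5 m and each number of a turn by 90 degrees. A row lasts 1/8 s, in which the tool goes at most 62.5 mm and 10.7 degrees, less where a joint would pass 70% of its speed; a pose out of reach is approached as far as the arm can. A call with a number of a shift or a turn outside -1 to 1 is refused whole. A call with a gripper value outside its range is refused whole. "grip" is the opening, from 0 (shut) to 1 (fully open), set as the call begins (left out, the last holds). The fingers move at their own pace and stop on an object; "newtons" is the grip in N (left out, the last holds). Time passes only in rows, so rows that repeat a pose let the fingers close. It gives the time, the measured TCP pose, the force, the opening and the grip force at its end, in the units of the state.
- r.get_state(): the state, without advancing time (a new reading comes with each control period).
- viewer.capture(name): name is "side" or "top"; returns a dict with "img" (420x560x3 uint8, red, green, blue), "camera_matrix" (3x3 intrinsics, pixels), "R" (3x3) and "t" (3): a world point X has camera coordinates R X + t. Camera axes: x right, y down, z forward; pixel columns grow to the right and rows downward; lengths in m; the calibration is good to about 2 mm. A picture is of the moment at which its call begins. There is no depth.
- close_job(): hands the job in; it is judged then, once.
The state is a dict: "time_s": time; "joints": joint angles; "qd": joint speeds; "joint_torque": joint torques, N m; "tcp_pos": TCP position; "eef_rot": TCP orientation; "contact_force": force on the tool from outside, world axes, zero at the start; "moment": the same for the moment, N m; "gripper_width": finger opening in m; "gripper_force": force on a finger pad.
Only numpy, scipy, OpenCV 4.12 (cv2) and the standard library are available. Lean on these libraries where they do the work, as an engineer would, in place of code of your own. Each camera call takes 0.05 s, during which the arm holds its last target. There are 200 camera calls.

TASK

Turn the walnuts drying in the round baking tin: take the wooden stirrer from its crock and, with its foot down among the nuts, stir round the bottom of the tin for two full anticlockwise turns (seen from above), beginning and ending at the far side, so that most nuts end up in a new place. Keep all nuts in the tin and your fingers off them, and do not shove or tip the tin. Then stand the stirrer back in the crock, foot down, leaving the jar and the mug as they are.

Things in the scene. Friction and masses are not known exactly. Their poses are not given: they have to be found in the camera images.
- tin: round dark steel baking tin, loose, about 0.9 kg, 230 mm across the rim, 60 mm high, upright wall 4 mm thick, flat inner floor 214 mm across, 4 mm above the origin. Origin: centre of the underside; z up, x away from the robot (far side), y to its left. A circle of the foot of about 50 mm radius runs through the ring of nuts and leaves room for a nut between foot and wall.
- crock: small straight terracotta utensil pot, loose, 0.9 kg, 70 mm across, 90 mm high, bore 50 mm (54 mm at the mouth), inner floor 8 mm above the origin. Origin: centre of the underside; z up. It starts with the stirrer standing in it.
- stirrer: wooden porridge stick, 200 mm long, standing foot down in the crock. Foot: smooth round bulb 28 mm across, 55 mm high, with a flat 23 mm underside; above it, to the top, a square handle 17 x 17 mm, its flat sides across x and y. Origin: centre of the foot's flat underside; z along the stick to its top. Grip it from above on two flat sides, 135 to 160 mm above the foot.
- coffee_jar: round jar with brown lid, 66 mm across, 110 mm high, bystander behind the work. Origin: centre of the underside; z up.
- mug: small white mug with dots, 63 mm across (92 with its handle), 55 mm high, bystander at the left. Origin: centre of the underside; z up.
- walnut_0: one of five alike brown walnuts lying in a ring of about 52 mm radius on the tin's floor, 40 mm long, 34 mm thick. Origin: its centre; x along its length.
- walnut_1: one of five alike brown walnuts lying in a ring of about 52 mm radius on the tin's floor, 40 mm long, 34 mm thick. Origin: its centre; x along its length.
- walnut_2: one of five alike brown walnuts lying in a ring of about 52 mm radius on the tin's floor, 40 mm long, 34 mm thick. Origin: its centre; x along its length.
- walnut_3: one of five alike brown walnuts lying in a ring of about 52 mm radius on the tin's floor, 40 mm long, 34 mm thick. Origin: its centre; x along its length.
- walnut_4: one of five alike brown walnuts lying in a ring of about 52 mm radius on the tin's floor, 40 mm long, 34 mm thick. Origin: its centre; x along its length.

How it is judged:
By the outcome, as a careful person would: the job done as asked, in the order asked, and still so for the second after the job is handed in, with the robot touching nothing.
It also fails if it takes over 72 s, if anything falls off the work surface, if the arm or the gripper's body presses on something with over 40 N, if the wrist force passes 120 N, or if a joint passes its speed limit or range.

## Working session

There is one attempt and no reset: what is moved stays moved. The work goes in short steps, Python scripts to look and compute and a tool call to move; the robot and the scene stay as the last step left them, time stands still between calls to the robot, and variables do not carry over. Pictures are saved under pics/ and viewed, at most 10 in all, crops included, and the job is handed in when it is done.

Besides the shell and the picture viewer there is one more tool, called after "Request:" in YAML: its name, and indented under it one key for each argument. arm_command: Moves the arm, as the interface text tells. Shifts and turns lie within -1 to 1; 1 stands for 0.5 m of shift or 90 degrees of turn. Its arguments: {"type":"object","properties":{"travel":{"type":"array"},"delta_rot":{"type":"array"},"grip":{"type":"number"},"newtons":{"type":"number"}},"required":["travel","delta_rot"]}

```bash
mkdir -p pics; python3 - <<'E'
from plant import r, viewer
import cv2,numpy as np,pickle
s=r.get_state();print({k:np.round(v,3) for k,v in s.items()}, r.tips_ahead)
d={}
for n in("side","top"):
    c=viewer.capture(n);d[n]=c
    cv2.imwrite(f"pics/{n}0.png",c["img"][:,:,::-1])
    print(n,c["camera_matrix"],(-c["R"].T@c["t"]).round(3),c["R"].round(2).tolist())
pickle.dump(d,open("d0.pkl","wb"))
E
```

```text
{'time_s': np.float64(0.0), 'joints': array([-5.0643e+01,  2.0592e+01,  6.3100e-01, -2.2000e-02, -7.0137e+01,
       -1.6507e+01]), 'qd': array([ 0.023,  0.083, -0.014,  0.025, -0.063, -0.146]), 'joint_torque': array([ 0.0000e+00, -5.8271e+01,  2.9305e+01,  6.9970e+00,  7.0000e-03,
       -0.0000e+00]), 'tcp_pos': array([ 0.262, -0.622,  0.219]), 'eef_rot': array([ 1.79899e+02, -8.00000e-03, -1.57157e+02]), 'contact_force': array([-0.625,  0.395,  0.284]), 'moment': array([0.047, 0.008, 0.04 ]), 'gripper_force': np.float64(0.0), 'gripper_width': np.float64(0.087)} 0.019
side [[469.14648587   0.         281.67624586]
 [  0.         469.14648587 207.15896828]
 [  0.           0.           1.        ]] [0.528 0.919 0.69 ] [[-1.0, -0.07, 0.02], [-0.06, 0.61, -0.79], [0.05, -0.79, -0.61]]
top [[471.96567699   0.         283.47990888]
 [  0.         471.96567699 207.28095137]
 [  0.           0.           1.        ]] [0.311 0.075 1.16 ] [[0.05, -1.0, 0.0], [-0.97, -0.05, -0.24], [0.24, 0.01, -0.97]]
```

View pics/side0.png

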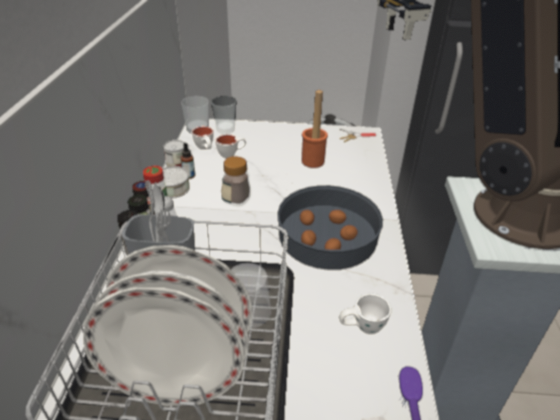

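View pics/top0.png

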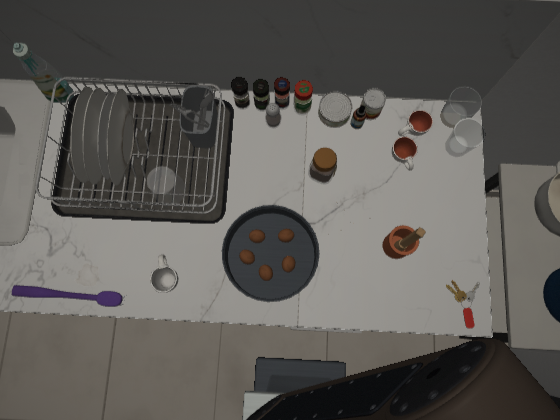

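The side view shows the tin at about (330,225), the crock at (314,148) with the stick top at (318,92), the jar at (235,180) and the mug at (371,315). In the top view the tin is at (271,252), the crock at (403,241), the stick top near (418,233), the jar at (324,162) and the mug at (164,279).

```bash
cat > h.py <<'E'
import numpy as np,cv2
def ray(c,u,v):
    K,R,t=map(np.asarray,(c["camera_matrix"],c["R"],c["t"]))
    d=R.T@np.linalg.solve(K,[u,v,1.]);return -R.T@t,d/np.linalg.norm(d)
def plane(c,u,v,z):
    o,d=ray(c,u,v);return o+d*(z-o[2])/d[2]
def tri(c1,p1,c2,p2):
    (a,d),(b,e)=ray(c1,*p1),ray(c2,*p2)
    s=np.linalg.lstsq(np.c_[d,-e],b-a,rcond=None)[0]
    P,Q=a+s[0]*d,b+s[1]*e;return (P+Q)/2,np.linalg.norm(P-Q)
def proj(c,X):
    p=c["camera_matrix"]@(c["R"]@np.asarray(X,float)+c["t"]);return p[:2]/p[2]
def circ(P):
    P=np.asarray(P);A=np.c_[2*P[:,:2],np.ones(len(P))]
    s=np.linalg.lstsq(A,(P[:,:2]**2).sum(1),rcond=None)[0];return s[:2],np.sqrt(s[2]+s[:2]@s[:2])
E
python3 - <<'E'
import pickle;from h import *
d=pickle.load(open("d0.pkl","rb"))
S=d["side"]["img"][80:175,270:360];T=d["top"]["img"][205:275,370:450]
a=cv2.resize(S,None,fx=6,fy=6,interpolation=cv2.INTER_CUBIC)[:560,:390];
a=cv2.resize(S[:, :55],None,fx=6,fy=6);b=cv2.resize(T,None,fx=5.5,fy=5.5)
o=np.zeros((600,800,3),np.uint8);o[:a.shape[0],:a.shape[1]]=a;o[:b.shape[0],340:340+b.shape[1]]=b
cv2.imwrite("pics/crop0.png",o[:,:,::-1])
for n,box in(("side",(80,175,270,345)),("top",(205,275,375,450))):
    c=d[n];im=c["img"];h=cv2.cvtColor(im,cv2.COLOR_RGB2HSV);y0,y1,x0,x1=box
    print(n,"stick",h[98,318] if n=="side" else h[233,418],"crock",h[155,314] if n=="side" else h[248,395])
    # tin: dark
T=d["top"];h=cv2.cvtColor(T["img"],cv2.COLOR_RGB2HSV)
m=((h[:,:,2]<85)&(np.hypot(*(np.mgrid[:420,:560]-np.array([252,271])[:,None,None]))<60)).astype(np.uint8)
cn=max(cv2.findContours(m,0,1)[0],key=cv2.contourArea)[:,0]
H=cv2.convexHull(cn)[:,0]
P=[plane(T,u,v,.06) for u,v in H];print("tin rim",circ(P),len(H))
E
```

```text
side stick [ 16  98 128] crock [ 10 157 127]
top stick [ 16 112 123] crock [  9 155 128]
tin rim (array([0.46949481, 0.11350447]), np.float64(0.11366545635954348)) 43
```

View pics/crop0.png

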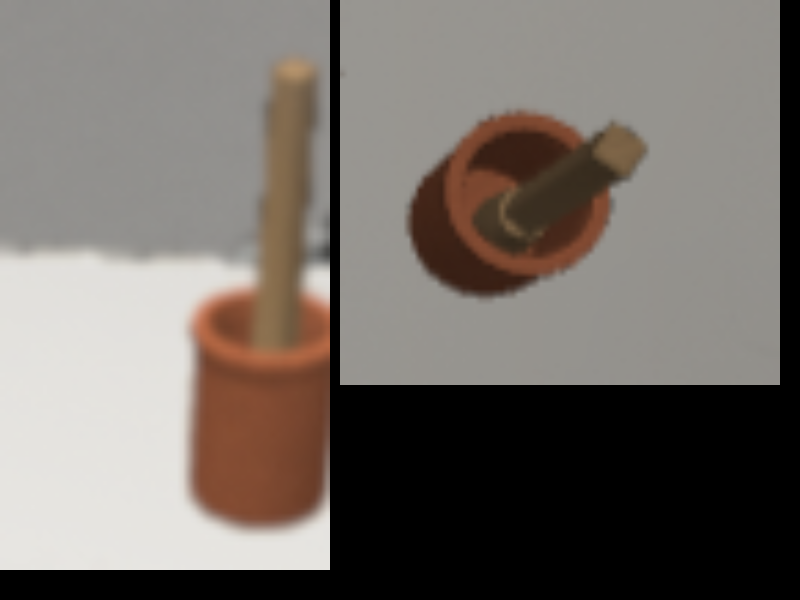

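Crop: the stick's end face is near top (420.5,232.2) and side (318.8,91.3). It is turned about the vertical, and its foot stands in the lower-left part of the bore.

```bash
python3 - <<'E'
import pickle;from h import *
d=pickle.load(open("d0.pkl","rb"));T,S=d["top"],d["side"]
p,e=tri(T,(420.5,232.2),S,(318.8,91.3));print("stick top",p.round(4),e)
h=cv2.cvtColor(T["img"],cv2.COLOR_RGB2HSV)[222:245,408:430]
m=((h[:,:,2]>95)&(h[:,:,0]>11)&(h[:,:,0]<22)&(h[:,:,1]>70)).astype(np.uint8)
n,l,st,ct=cv2.connectedComponentsWithStats(m);k=1+st[1:,4].argmax();m=(l==k)
print("\n".join("".join(".#"[int(q)] for q in r) for r in m))
v,u=np.nonzero(m);P=np.array([plane(T,a+408,b+222,p[2])[:2] for a,b in zip(u,v)],np.float32)
print("face centre",P.mean(0),cv2.minAreaRect(P*1000))
print(h[:,:,2][4:18,6:20])
# crock rim: outer from top, red saturated
h=cv2.cvtColor(T["img"],cv2.COLOR_RGB2HSV)
m=(h[:,:,0]<14)&(h[:,:,1]>120)&(h[:,:,2]>90);m[:, :375]=0;m[:,435:]=0;m[:215]=0;m[275:]=0
n,l,st,ct=cv2.connectedComponentsWithStats(m.astype(np.uint8));k=1+st[1:,4].argmax()
hl=cv2.convexHull(np.argwhere(l==k)[:,::-1].astype(np.int32))[:,0]
print("crock rim",circ([plane(T,*q,.09) for q in hl]))
# side: crock rim
h=cv2.cvtColor(S["img"],cv2.COLOR_RGB2HSV);m=(h[:,:,0]<14)&(h[:,:,1]>110)&(h[:,:,2]>60)
m[:110]=0;m[175:]=0;m[:,:290]=0;m[:,340:]=0;v,u=np.nonzero(m);print("side crock bbox",u.min(),u.max(),v.min(),v.max())
c,_=circ([plane(T,*q,.09) for q in hl])
th=np.linspace(0,6.28,60)
for z in(0,.09):
    q=np.array([proj(S,[c[0]+.035*np.cos(t),c[1]+.035*np.sin(t),z]) for t in th]);print(z,q.min(0),q.max(0))
# tin side
h=cv2.cvtColor(S["img"],cv2.COLOR_RGB2HSV);m=(h[:,:,2]<110);m[:180]=0;m[270:]=0;m[:,:270]=0;m[:,390:]=0
n,l,st,ct=cv2.connectedComponentsWithStats(m.astype(np.uint8));print("tin side",st[1+st[1:,4].argmax()])
for z in(0,.06):
    q=np.array([proj(S,[.4695+.115*np.cos(t),.1135+.115*np.sin(t),z]) for t in th]);print(z,q.min(0),q.max(0))
# nuts
h=cv2.cvtColor(T["img"],cv2.COLOR_RGB2HSV);m=((h[:,:,0]<16)&(h[:,:,1]>90)&(h[:,:,2]>50))
m[:205]=0;m[298:]=0;m[:,:225]=0;m[:,318:]=0
n,l,st,ct=cv2.connectedComponentsWithStats(m.astype(np.uint8))
for i in range(1,n):
  if st[i,4]>30:
    q=plane(T,*ct[i],.021)[:2]-[.4695,.1135];print("nut",st[i,4],q.round(3),np.hypot(*q).round(3),np.degrees(np.arctan2(q[1],q[0])).round())
E
```

```text
stick top [ 0.5056 -0.1981  0.2056] 0.0014778969602265478
......................
......................
......................
......................
......................
......................
...........###........
..........#####.......
.........########.....
.........########.....
........#########.....
.........########.....
..........######......
............###.......
.............##.......
......................
......................
......................
......................
......................
......................
......................
......................
face centre [ 0.50584275 -0.19774033] ((506.091064453125, -197.78643798828125), (15.020320892333984, 14.30308723449707), 57.515316009521484)
[[150 149 149 149 149 142 147 149 149 149 149 149 149 149]
 [149 150 149 150 141 111 134 143 142 149 149 149 149 149]
 [150 149 142 136 111 120 123 117 112 141 150 149 150 149]
 [147 141 101  72 113 121 121 121 112 107 144 149 149 149]
 [125 101  70  98 118 123 121 120 119 116 124 145 149 149]
 [ 69  68  83 120 123 121 121 122 123 123 122 125 149 149]
 [ 69  62 105 120 
[... 315 characters left out ...]
149 149 149 149 149]
 [ 55  56  55  57  67  89 117 149 149 149 149 150 149 149]
 [ 56  56  58  68 102 149 149 149 149 149 149 149 149 149]]
crock rim (array([ 0.508541  , -0.19135579]), np.float64(0.03359717376829322))
side crock bbox 303 326 129 166
0 [300.34511277 155.8251887 ] [325.62509604 169.30789287]
0.09 [301.81324135 127.26796757] [328.21452467 140.0550846 ]
tin side [ 278  186  104   83 6158]
0 [276.62733527 204.37046421] [379.3972732  271.93685365]
0.06 [276.97549112 184.1570864 ] [383.46746124 250.41075095]
nut 155 [ 0.05  -0.034] 0.06 -34.0
nut 159 [0.044 0.037] 0.058 40.0
nut 163 [-0.009  0.058] 0.059 98.0
nut 166 [-0.02  -0.043] 0.048 -115.0
nut 166 [-0.044  0.011] 0.046 167.0
```

Request:
arm_command:
  travel:
    - [0.05, 0.08, 0.1]
    - [0.17, 0.2, 0.1]
    - [0.23, 0.31, 0.1]
    - [0.29, 0.42, 0.1]
    - [0.34, 0.53, 0.1]
    - [0.39, 0.64, 0.1]
    - [0.44, 0.74, 0.1]
    - [0.47, 0.81, 0.1]
    - [0.488, 0.848, 0.1]
    - [0.488, 0.848, 0.1]
    - [0.488, 0.848, 0.1]
    - [0.488, 0.848, 0.1]
  delta_rot:
    - [0, 0, 0.05]
    - [0, 0, 0.1]
    - [0, 0, 0.15]
    - [0, 0, 0.2]
    - [0, 0, 0.25]
    - [0, 0, 0.3]
    - [0, 0, 0.35]
    - [0, 0, 0.38]
    - [0, 0, 0.38]
    - [0, 0, 0.38]
    - [0, 0, 0.38]
    - [0, 0, 0.38]
  grip: 1
  newtons: 35

```text
time_s: 1.6
tcp_pos: [0.5056, -0.1988, 0.27]
eef_rot: [180.0, -0.0, -123.0]
contact_force: [-0.3, 0.0, 0.6]
gripper_width: 0.0877
gripper_force: 0.0
```

Request:
arm_command:
  travel:
    - [0, 0, -0.06]
    - [0, 0, -0.12]
    - [0, 0, -0.18]
    - [0, 0, -0.22]
    - [0, 0, -0.224]
    - [0, 0, -0.224]
    - [0, 0, -0.224]
  delta_rot:
    - [0, 0, 0]
    - [0, 0, 0]
    - [0, 0, 0]
    - [0, 0, 0]
    - [0, 0, 0]
    - [0, 0, 0]
    - [0, 0, 0]

```text
time_s: 2.48
tcp_pos: [0.5067, -0.1983, 0.1593]
eef_rot: [-179.9, 0.0, -123.0]
contact_force: [-0.1, 0.3, 0.2]
gripper_width: 0.0878
gripper_force: 0.0
```

Request:
arm_command:
  travel:
    - [0, 0, 0]
    - [0, 0, 0]
    - [0, 0, 0]
    - [0, 0, 0]
    - [0, 0, 0]
    - [0, 0, 0]
    - [0, 0, 0]
    - [0, 0, 0]
  delta_rot:
    - [0, 0, 0]
    - [0, 0, 0]
    - [0, 0, 0]
    - [0, 0, 0]
    - [0, 0, 0]
    - [0, 0, 0]
    - [0, 0, 0]
    - [0, 0, 0]
  grip: 0.1
  newtons: 35

```text
time_s: 3.48
tcp_pos: [0.506, -0.198, 0.1581]
eef_rot: [180.0, -0.0, -123.0]
contact_force: [-0.5, -0.4, -0.1]
gripper_width: 0.0169
gripper_force: 34.9
```

Request:
arm_command:
  travel:
    - [0, 0, 0.03]
    - [0, 0, 0.07]
    - [0, 0, 0.11]
    - [0, 0, 0.15]
    - [0, 0, 0.19]
    - [0, 0, 0.22]
    - [0, 0, 0.24]
    - [0, 0, 0.24]
  delta_rot:
    - [0, 0, 0]
    - [0, 0, 0]
    - [0, 0, 0]
    - [0, 0, 0]
    - [0, 0, 0]
    - [0, 0, 0]
    - [0, 0, 0]
    - [0, 0, 0]

```text
time_s: 4.47
tcp_pos: [0.5063, -0.198, 0.2788]
eef_rot: [-179.9, 0.0, -123.0]
contact_force: [-0.6, -0.7, -0.9]
gripper_width: 0.017
gripper_force: 34.9
```

```bash
python3 - <<'E'
from plant import r, viewer
from h import *
import pickle
s=r.get_state();print(s["tcp_pos"],s["gripper_width"])
d={n:viewer.capture(n) for n in("side","top")};pickle.dump(d,open("d1.pkl","wb"))
p=s["tcp_pos"];f=p-[0,0,.15]
for n in d:print(n,"tcp",proj(d[n],p),"foot",proj(d[n],f))
o=np.zeros((600,800,3),np.uint8)
a=cv2.resize(d["side"]["img"][20:170,265:365],None,fx=4,fy=4);b=cv2.resize(d["top"]["img"][180:300,340:440],None,fx=4,fy=4)
o[:600,:400]=a;o[:480,400:]=b;cv2.imwrite("pics/lift.png",o[:,:,::-1])
E
```

```text
[ 0.50632859 -0.19801879  0.2787807 ] 0.016958758375894837
side tcp [320.82988387  62.81945957] foot [316.81740443 119.13562805]
top tcp [431.4184618  224.35166679] foot [410.70404274 237.96383575]
```

View pics/lift.png

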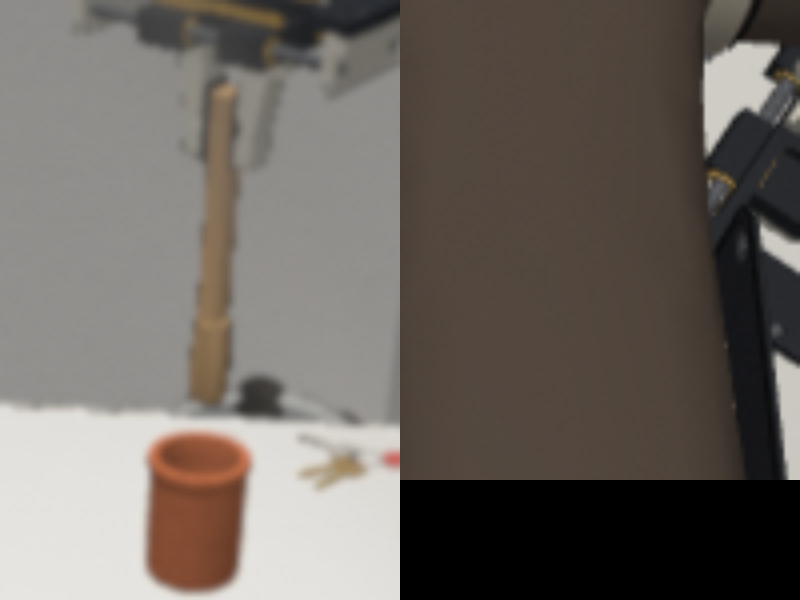

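The lifted stick hangs straight: its foot is at side pixel (317,120), against (316.8,119.1) predicted. The crock stands empty and in place at (313,148). Next I carry it over the far side of the tin.

Request:
arm_command:
  travel:
    - [0, 0.05, 0]
    - [0, 0.12, 0]
    - [0, 0.2, 0]
    - [0, 0.28, 0]
    - [0, 0.36, 0]
    - [0, 0.44, 0]
    - [0, 0.52, 0]
    - [0, 0.58, 0]
    - [0, 0.61, 0]
    - [0, 0.626, 0]
    - [0, 0.626, 0]
    - [0, 0.626, 0]
  delta_rot:
    - [0, 0, 0]
    - [0, 0, 0]
    - [0, 0, 0]
    - [0, 0, 0]
    - [0, 0, 0]
    - [0, 0, 0]
    - [0, 0, 0]
    - [0, 0, 0]
    - [0, 0, 0]
    - [0, 0, 0]
    - [0, 0, 0]
    - [0, 0, 0]

```text
time_s: 6.08
tcp_pos: [0.5061, 0.1142, 0.2781]
eef_rot: [-180.0, -0.0, -123.0]
contact_force: [0.8, -0.1, -0.9]
gripper_width: 0.0167
gripper_force: 34.9
```

```bash
python3 - <<'E'
from plant import r, viewer
from h import *
s=r.get_state();p=s["tcp_pos"];print(p,s["joints"].round(1))
d={n:viewer.capture(n) for n in("side","top")}
for n in d:print(n,proj(d[n],p-[0,0,.15]),"touchdown",proj(d[n],[p[0],p[1],.006]))
o=np.zeros((600,800,3),np.uint8)
a=cv2.resize(d["side"]["img"][120:270,265:395],None,fx=4,fy=4);o[:600,:520]=a
b=cv2.resize(d["top"]["img"][200:300,200:340],None,fx=2,fy=2);o[:200,520:]=b
cv2.imwrite("pics/tin1.png",o[:,:,::-1])
E
```

```text
[0.50607154 0.11422699 0.27814366] [ 34.4   3.7 -13.4   0.  -72.9 -67.4]
side [315.0184043  187.87412866] touchdown [311.62524358 232.42782751]
top [269.97391874 230.96333185] touchdown [271.28143979 240.21201946]
```

View pics/tin1.png

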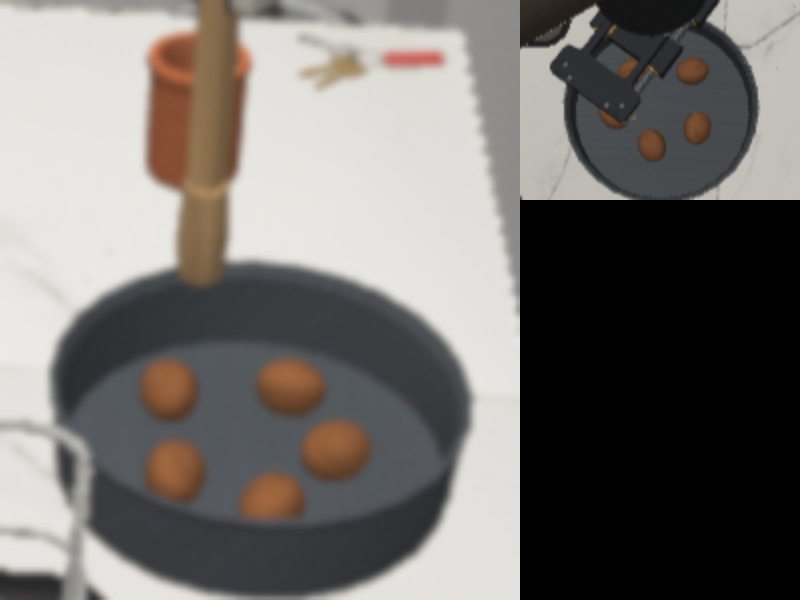

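The side crop shows the foot hanging over the far part of the tin. The touchdown point, crop (186,449), is midway between the two far nuts at (168,388) and (175,470). Now lowering.

Request:
arm_command:
  travel:
    - [0, 0, -0.03]
    - [0, 0, -0.07]
    - [0, 0, -0.11]
    - [0, 0, -0.14]
    - [0, 0, -0.16]
    - [0, 0, -0.175]
    - [0, 0, -0.19]
    - [0, 0, -0.205]
    - [0, 0, -0.22]
    - [0, 0, -0.232]
    - [0, 0, -0.243]
    - [0, 0, -0.243]
  delta_rot:
    - [0, 0, 0]
    - [0, 0, 0]
    - [0, 0, 0]
    - [0, 0, 0]
    - [0, 0, 0]
    - [0, 0, 0]
    - [0, 0, 0]
    - [0, 0, 0]
    - [0, 0, 0]
    - [0, 0, 0]
    - [0, 0, 0]
    - [0, 0, 0]

```text
time_s: 7.68
tcp_pos: [0.5059, 0.1148, 0.1562]
eef_rot: [180.0, -0.0, -123.0]
contact_force: [-0.1, 0.7, 0.4]
gripper_width: 0.0166
gripper_force: 34.9
```

Request:
arm_command:
  travel:
    - [0.01, -0.001, 0]
    - [0.02, -0.002, 0]
    - [0.03, -0.002, 0]
    - [0.03, -0.002, 0]
  delta_rot:
    - [0, 0, 0]
    - [0, 0, 0]
    - [0, 0, 0]
    - [0, 0, 0]

```text
time_s: 8.18
tcp_pos: [0.5215, 0.114, 0.1566]
eef_rot: [180.0, -0.0, -123.0]
contact_force: [1.1, 0.3, -0.5]
gripper_width: 0.0167
gripper_force: 34.9
```

Request:
arm_command:
  travel:
    - [-0.0005, 0.0105, 0]
    - [-0.0022, 0.0208, 0]
    - [-0.0049, 0.0309, 0]
    - [-0.0086, 0.0407, 0]
    - [-0.0134, 0.05, 0]
    - [-0.0191, 0.0588, 0]
    - [-0.0257, 0.0669, 0]
    - [-0.0331, 0.0743, 0]
    - [-0.0412, 0.0809, 0]
    - [-0.05, 0.0866, 0]
    - [-0.0593, 0.0914, 0]
    - [-0.0691, 0.0951, 0]
    - [-0.0792, 0.0978, 0]
    - [-0.0895, 0.0995, 0]
    - [-0.1, 0.1, 0]
    - [-0.1105, 0.0995, 0]
    - [-0.1208, 0.0978, 0]
    - [-0.1309, 0.0951, 0]
    - [-0.1407, 0.0914, 0]
    - [-0.15, 0.0866, 0]
  delta_rot:
    - [0, 0, 0]
    - [0, 0, 0]
    - [0, 0, 0]
    - [0, 0, 0]
    - [0, 0, 0]
    - [0, 0, 0]
    - [0, 0, 0]
    - [0, 0, 0]
    - [0, 0, 0]
    - [0, 0, 0]
    - [0, 0, 0]
    - [0, 0, 0]
    - [0, 0, 0]
    - [0, 0, 0]
    - [0, 0, 0]
    - [0, 0, 0]
    - [0, 0, 0]
    - [0, 0, 0]
    - [0, 0, 0]
    - [0, 0, 0]

```text
time_s: 10.68
tcp_pos: [0.4458, 0.1571, 0.1567]
eef_rot: [-180.0, 0.0, -122.9]
contact_force: [1.1, 0.3, -1.4]
gripper_width: 0.0169
gripper_force: 34.9
```

```bash
python3 - <<'E'
from plant import r, viewer
from h import *
s=r.get_state();print(s["tcp_pos"])
d={n:viewer.capture(n) for n in("side","top")}
o=np.zeros((600,800,3),np.uint8)
a=cv2.resize(d["side"]["img"][120:270,265:395],None,fx=4,fy=4);o[:600,:520]=a
b=cv2.resize(d["top"]["img"][200:300,200:340],None,fx=2,fy=2);o[:200,520:]=b
cv2.imwrite("pics/tin2.png",o[:,:,::-1])
E
```

```text
[0.44578032 0.15711514 0.15669151]
```

View pics/tin2.png

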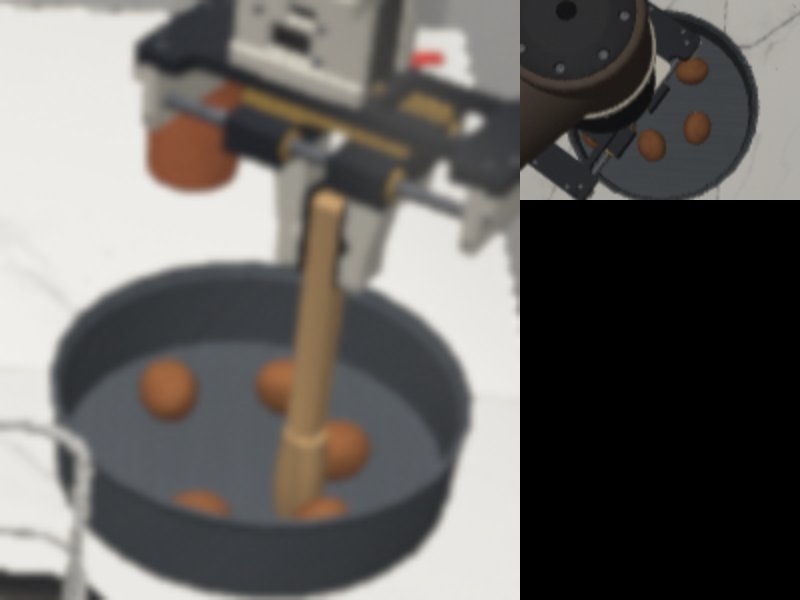

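The tin hasn't moved: its rim still spans crop 52–470. Two nuts have been moved, now at (200,500) and (322,510), and the foot is at (300,495). I'll carry on stirring.

Request:
arm_command:
  travel:
    - [-0.0088, -0.0057, 0]
    - [-0.0169, -0.0123, 0]
    - [-0.0243, -0.0197, 0]
    - [-0.0309, -0.0278, 0]
    - [-0.0366, -0.0366, 0]
    - [-0.0414, -0.0459, 0]
    - [-0.0451, -0.0557, 0]
    - [-0.0478, -0.0658, 0]
    - [-0.0495, -0.0761, 0]
    - [-0.05, -0.0866, 0]
    - [-0.0495, -0.0971, 0]
    - [-0.0478, -0.1074, 0]
    - [-0.0451, -0.1175, 0]
    - [-0.0414, -0.1273, 0]
    - [-0.0366, -0.1366, 0]
    - [-0.0309, -0.1454, 0]
    - [-0.0243, -0.1535, 0]
    - [-0.0169, -0.1609, 0]
    - [-0.0088, -0.1675, 0]
    - [0, -0.1732, 0]
  delta_rot:
    - [0, 0, 0]
    - [0, 0, 0]
    - [0, 0, 0]
    - [0, 0, 0]
    - [0, 0, 0]
    - [0, 0, 0]
    - [0, 0, 0]
    - [0, 0, 0]
    - [0, 0, 0]
    - [0, 0, 0]
    - [0, 0, 0]
    - [0, 0, 0]
    - [0, 0, 0]
    - [0, 0, 0]
    - [0, 0, 0]
    - [0, 0, 0]
    - [0, 0, 0]
    - [0, 0, 0]
    - [0, 0, 0]
    - [0, 0, 0]

```text
time_s: 13.28
tcp_pos: [0.4464, 0.0705, 0.1567]
eef_rot: [180.0, -0.0, -123.0]
contact_force: [0.2, -0.4, -0.1]
gripper_width: 0.0171
gripper_force: 34.9
```

Request:
arm_command:
  travel:
    - [0.0093, -0.0048, 0]
    - [0.0191, -0.0085, 0]
    - [0.0292, -0.0112, 0]
    - [0.0396, -0.0129, 0]
    - [0.05, -0.0134, 0]
    - [0.0605, -0.0129, 0]
    - [0.0708, -0.0112, 0]
    - [0.0809, -0.0085, 0]
    - [0.0907, -0.0048, 0]
    - [0.1, 0, 0]
    - [0.1088, 0.0057, 0]
    - [0.1169, 0.0123, 0]
    - [0.1243, 0.0197, 0]
    - [0.1309, 0.0278, 0]
    - [0.1366, 0.0366, 0]
    - [0.1414, 0.0459, 0]
    - [0.1451, 0.0557, 0]
    - [0.1478, 0.0658, 0]
    - [0.1495, 0.0761, 0]
    - [0.15, 0.0866, 0]
  delta_rot:
    - [0, 0, 0]
    - [0, 0, 0]
    - [0, 0, 0]
    - [0, 0, 0]
    - [0, 0, 0]
    - [0, 0, 0]
    - [0, 0, 0]
    - [0, 0, 0]
    - [0, 0, 0]
    - [0, 0, 0]
    - [0, 0, 0]
    - [0, 0, 0]
    - [0, 0, 0]
    - [0, 0, 0]
    - [0, 0, 0]
    - [0, 0, 0]
    - [0, 0, 0]
    - [0, 0, 0]
    - [0, 0, 0]
    - [0, 0, 0]

```text
time_s: 15.78
tcp_pos: [0.5211, 0.1143, 0.1566]
eef_rot: [180.0, -0.0, -123.0]
contact_force: [0.6, 0.6, -0.8]
gripper_width: 0.0165
gripper_force: 34.9
```

```bash
python3 - <<'E'
from plant import r, viewer
from h import *
s=r.get_state();print(s["tcp_pos"],s["contact_force"])
d={n:viewer.capture(n) for n in("side","top")}
o=np.zeros((600,800,3),np.uint8)
a=cv2.resize(d["side"]["img"][120:270,265:395],None,fx=4,fy=4);o[:600,:520]=a
b=cv2.resize(d["top"]["img"][200:300,200:340],None,fx=2,fy=2);o[:200,520:]=b
cv2.imwrite("pics/tin3.png",o[:,:,::-1])
E
```

```text
[0.52106016 0.11429239 0.15662788] [ 0.56986137  0.59142778 -0.76920466]
```

View pics/tin3.png

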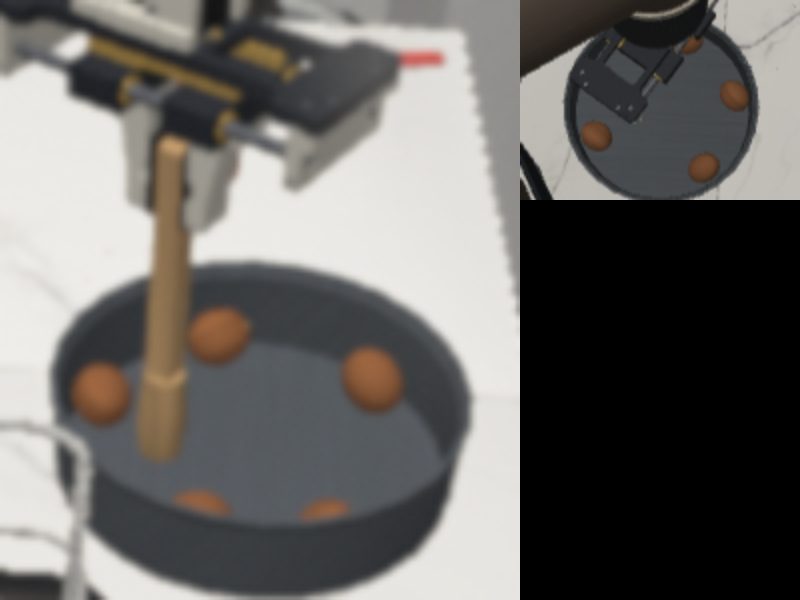

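After turn 1 the tin hasn't moved. All five nuts now lie against the wall: in the top view at (307,247), (292,283), (238,268) and (285,221), with one hidden near the far left. I'll measure how far they went.

```bash
python3 - <<'E'
import pickle;from h import *
d=pickle.load(open("d0.pkl","rb"));T,S=d["top"],d["side"];c=np.array([.4695,.1135])
for n,L in(("T",[(307.5,247.5),(292,283.5),(238.5,268),(285.5,221.5)]),("S",[(290,218),(319.5,203.5),(358,214.5)])):
  for p in L:
    q=plane(T if n=="T" else S,*p,.022)[:2]-c;print(n,q.round(3),np.hypot(*q).round(3),np.degrees(np.arctan2(q[1],q[0])).round())
E
```

```text
T [ 0.021 -0.089] 0.091 -77.0
T [-0.068 -0.055] 0.088 -141.0
T [-0.038  0.075] 0.084 117.0
T [ 0.082 -0.032] 0.088 -21.0
S [ 0.087 -0.026] 0.091 -17.0
S [ 0.021 -0.088] 0.09 -77.0
S [-0.068 -0.054] 0.087 -142.0
```

All nuts have moved more than 30 mm. Second turn on the same circle, going slightly past the far side.

Request:
arm_command:
  travel:
    - [-0.0005, 0.0105, 0]
    - [-0.0022, 0.0208, 0]
    - [-0.0049, 0.0309, 0]
    - [-0.0086, 0.0407, 0]
    - [-0.0134, 0.05, 0]
    - [-0.0191, 0.0588, 0]
    - [-0.0257, 0.0669, 0]
    - [-0.0331, 0.0743, 0]
    - [-0.0412, 0.0809, 0]
    - [-0.05, 0.0866, 0]
    - [-0.0593, 0.0914, 0]
    - [-0.0691, 0.0951, 0]
    - [-0.0792, 0.0978, 0]
    - [-0.0895, 0.0995, 0]
    - [-0.1, 0.1, 0]
    - [-0.1105, 0.0995, 0]
    - [-0.1208, 0.0978, 0]
    - [-0.1309, 0.0951, 0]
    - [-0.1407, 0.0914, 0]
    - [-0.15, 0.0866, 0]
  delta_rot:
    - [0, 0, 0]
    - [0, 0, 0]
    - [0, 0, 0]
    - [0, 0, 0]
    - [0, 0, 0]
    - [0, 0, 0]
    - [0, 0, 0]
    - [0, 0, 0]
    - [0, 0, 0]
    - [0, 0, 0]
    - [0, 0, 0]
    - [0, 0, 0]
    - [0, 0, 0]
    - [0, 0, 0]
    - [0, 0, 0]
    - [0, 0, 0]
    - [0, 0, 0]
    - [0, 0, 0]
    - [0, 0, 0]
    - [0, 0, 0]

```text
time_s: 18.38
tcp_pos: [0.4458, 0.1571, 0.1567]
eef_rot: [-180.0, 0.0, -123.0]
contact_force: [0.0, 0.2, 0.5]
gripper_width: 0.017
gripper_force: 34.9
```

Request:
arm_command:
  travel:
    - [-0.0088, -0.0057, 0]
    - [-0.0169, -0.0123, 0]
    - [-0.0243, -0.0197, 0]
    - [-0.0309, -0.0278, 0]
    - [-0.0366, -0.0366, 0]
    - [-0.0414, -0.0459, 0]
    - [-0.0451, -0.0557, 0]
    - [-0.0478, -0.0658, 0]
    - [-0.0495, -0.0761, 0]
    - [-0.05, -0.0866, 0]
    - [-0.0495, -0.0971, 0]
    - [-0.0478, -0.1074, 0]
    - [-0.0451, -0.1175, 0]
    - [-0.0414, -0.1273, 0]
    - [-0.0366, -0.1366, 0]
    - [-0.0309, -0.1454, 0]
    - [-0.0243, -0.1535, 0]
    - [-0.0169, -0.1609, 0]
    - [-0.0088, -0.1675, 0]
    - [0, -0.1732, 0]
  delta_rot:
    - [0, 0, 0]
    - [0, 0, 0]
    - [0, 0, 0]
    - [0, 0, 0]
    - [0, 0, 0]
    - [0, 0, 0]
    - [0, 0, 0]
    - [0, 0, 0]
    - [0, 0, 0]
    - [0, 0, 0]
    - [0, 0, 0]
    - [0, 0, 0]
    - [0, 0, 0]
    - [0, 0, 0]
    - [0, 0, 0]
    - [0, 0, 0]
    - [0, 0, 0]
    - [0, 0, 0]
    - [0, 0, 0]
    - [0, 0, 0]

```text
time_s: 20.88
tcp_pos: [0.4464, 0.0705, 0.1567]
eef_rot: [-180.0, 0.0, -123.0]
contact_force: [0.7, -0.1, -1.2]
gripper_width: 0.0167
gripper_force: 34.9
```

Request:
arm_command:
  travel:
    - [0.0093, -0.0048, 0]
    - [0.0191, -0.0085, 0]
    - [0.0292, -0.0112, 0]
    - [0.0396, -0.0129, 0]
    - [0.05, -0.0134, 0]
    - [0.0605, -0.0129, 0]
    - [0.0708, -0.0112, 0]
    - [0.0809, -0.0085, 0]
    - [0.0907, -0.0048, 0]
    - [0.1, 0, 0]
    - [0.1088, 0.0057, 0]
    - [0.1169, 0.0123, 0]
    - [0.1243, 0.0197, 0]
    - [0.1309, 0.0278, 0]
    - [0.1366, 0.0366, 0]
    - [0.1414, 0.0459, 0]
    - [0.1451, 0.0557, 0]
    - [0.1478, 0.0658, 0]
    - [0.1495, 0.0761, 0]
    - [0.15, 0.0866, 0]
  delta_rot:
    - [0, 0, 0]
    - [0, 0, 0]
    - [0, 0, 0]
    - [0, 0, 0]
    - [0, 0, 0]
    - [0, 0, 0]
    - [0, 0, 0]
    - [0, 0, 0]
    - [0, 0, 0]
    - [0, 0, 0]
    - [0, 0, 0]
    - [0, 0, 0]
    - [0, 0, 0]
    - [0, 0, 0]
    - [0, 0, 0]
    - [0, 0, 0]
    - [0, 0, 0]
    - [0, 0, 0]
    - [0, 0, 0]
    - [0, 0, 0]

```text
time_s: 23.38
tcp_pos: [0.5211, 0.1143, 0.1566]
eef_rot: [180.0, -0.0, -122.9]
contact_force: [-0.9, 0.4, -0.7]
gripper_width: 0.0169
gripper_force: 34.9
```

Request:
arm_command:
  travel:
    - [-0.0005, 0.01, 0]
    - [-0.001, 0.015, 0]
    - [-0.001, 0.015, 0]
  delta_rot:
    - [0, 0, 0]
    - [0, 0, 0]
    - [0, 0, 0]

```text
time_s: 23.75
tcp_pos: [0.5205, 0.1216, 0.1567]
eef_rot: [-180.0, -0.0, -122.9]
contact_force: [0.1, 0.3, -1.0]
gripper_width: 0.017
gripper_force: 34.9
```

Request:
arm_command:
  travel:
    - [0, 0, 0.02]
    - [0, 0, 0.05]
    - [0, 0, 0.09]
    - [0, 0, 0.13]
    - [0, 0, 0.17]
    - [0, 0, 0.21]
    - [0, 0, 0.235]
    - [0, 0, 0.245]
    - [0, 0, 0.245]
  delta_rot:
    - [0, 0, 0]
    - [0, 0, 0]
    - [0, 0, 0]
    - [0, 0, 0]
    - [0, 0, 0]
    - [0, 0, 0]
    - [0, 0, 0]
    - [0, 0, 0]
    - [0, 0, 0]

```text
time_s: 24.88
tcp_pos: [0.5205, 0.1215, 0.2792]
eef_rot: [180.0, 0.0, -123.0]
contact_force: [0.2, 1.0, -0.9]
gripper_width: 0.0165
gripper_force: 34.9
```

```bash
python3 - <<'E'
from plant import viewer
from h import *
T,S=viewer.capture("top"),viewer.capture("side")
h=cv2.cvtColor(T["img"],cv2.COLOR_RGB2HSV)
m=(h[:,:,0]<14)&(h[:,:,1]>120)&(h[:,:,2]>90);m[:, :375]=0;m[:,435:]=0;m[:215]=0;m[275:]=0
n,l,st,ct=cv2.connectedComponentsWithStats(m.astype(np.uint8));k=1+st[1:,4].argmax()
hl=cv2.convexHull(np.argwhere(l==k)[:,::-1].astype(np.int32))[:,0];print("crock",len(hl),circ([plane(T,*q,.09) for q in hl]))
h=cv2.cvtColor(S["img"],cv2.COLOR_RGB2HSV);m=(h[:,:,0]<14)&(h[:,:,1]>110)&(h[:,:,2]>60)
m[:110]=0;m[175:]=0;m[:,:290]=0;m[:,340:]=0;v,u=np.nonzero(m);print("side bbox",u.min(),u.max(),v.min(),v.max())
E
```

```text
crock 20 (array([ 0.50846666, -0.19135694]), np.float64(0.033861367412439176))
side bbox 303 326 129 166
```

Request:
arm_command:
  travel:
    - [-0.002, -0.05, 0]
    - [-0.005, -0.12, 0]
    - [-0.008, -0.2, 0]
    - [-0.011, -0.28, 0]
    - [-0.015, -0.36, 0]
    - [-0.018, -0.44, 0]
    - [-0.021, -0.52, 0]
    - [-0.023, -0.58, 0]
    - [-0.025, -0.61, 0]
    - [-0.025, -0.627, 0]
    - [-0.025, -0.627, 0]
    - [-0.025, -0.627, 0]
  delta_rot:
    - [0, 0, 0]
    - [0, 0, 0]
    - [0, 0, 0]
    - [0, 0, 0]
    - [0, 0, 0]
    - [0, 0, 0]
    - [0, 0, 0]
    - [0, 0, 0]
    - [0, 0, 0]
    - [0, 0, 0]
    - [0, 0, 0]
    - [0, 0, 0]

```text
time_s: 26.48
tcp_pos: [0.5082, -0.1914, 0.2791]
eef_rot: [180.0, 0.0, -122.9]
contact_force: [-0.3, 0.2, -0.7]
gripper_width: 0.0166
gripper_force: 34.9
```

Request:
arm_command:
  travel:
    - [0, 0, -0.03]
    - [0, 0, -0.06]
    - [0, 0, -0.09]
    - [0, 0, -0.12]
    - [0, 0, -0.15]
    - [0, 0, -0.18]
    - [0, 0, -0.205]
    - [0, 0, -0.222]
    - [0, 0, -0.234]
    - [0, 0, -0.24]
    - [0, 0, -0.241]
    - [0, 0, -0.241]
  delta_rot:
    - [0, 0, 0]
    - [0, 0, 0]
    - [0, 0, 0]
    - [0, 0, 0]
    - [0, 0, 0]
    - [0, 0, 0]
    - [0, 0, 0]
    - [0, 0, 0]
    - [0, 0, 0]
    - [0, 0, 0]
    - [0, 0, 0]
    - [0, 0, 0]

```text
time_s: 27.98
tcp_pos: [0.5083, -0.1921, 0.159]
eef_rot: [-180.0, 0.0, -122.9]
contact_force: [0.1, 0.8, -0.1]
gripper_width: 0.0166
gripper_force: 34.9
```

Request:
arm_command:
  travel:
    - [0, 0, -0.001]
    - [0, 0, -0.002]
    - [0, 0, -0.002]
  delta_rot:
    - [0, 0, 0]
    - [0, 0, 0]
    - [0, 0, 0]

```text
time_s: 28.35
tcp_pos: [0.5083, -0.1921, 0.1581]
eef_rot: [-180.0, 0.0, -122.9]
contact_force: [-0.8, 0.4, 3.0]
gripper_width: 0.0168
gripper_force: 34.9
```

Request:
arm_command:
  travel:
    - [0, 0, 0]
    - [0, 0, 0]
    - [0, 0, 0]
    - [0, 0, 0]
    - [0, 0, 0]
    - [0, 0, 0]
  delta_rot:
    - [0, 0, 0]
    - [0, 0, 0]
    - [0, 0, 0]
    - [0, 0, 0]
    - [0, 0, 0]
    - [0, 0, 0]
  grip: 0.6

```text
time_s: 29.1
tcp_pos: [0.5081, -0.192, 0.1577]
eef_rot: [-180.0, -0.0, -122.9]
contact_force: [0.5, 1.0, 0.0]
gripper_width: 0.0521
gripper_force: 0.0
```

Request:
arm_command:
  travel:
    - [0, 0, 0.03]
    - [0, 0, 0.08]
    - [0, 0, 0.14]
    - [0, 0, 0.2]
    - [0, 0, 0.26]
    - [0, 0, 0.3]
    - [-0.1, -0.08, 0.3]
    - [-0.2, -0.16, 0.3]
    - [-0.25, -0.26, 0.3]
    - [-0.29, -0.36, 0.3]
    - [-0.32, -0.46, 0.3]
    - [-0.34, -0.54, 0.3]
    - [-0.35, -0.6, 0.3]
    - [-0.35, -0.6, 0.3]
    - [-0.35, -0.6, 0.3]
    - [-0.35, -0.6, 0.3]
  delta_rot:
    - [0, 0, 0]
    - [0, 0, 0]
    - [0, 0, 0]
    - [0, 0, 0]
    - [0, 0, 0]
    - [0, 0, 0]
    - [0, 0, 0]
    - [0, 0, 0]
    - [0, 0, 0]
    - [0, 0, 0]
    - [0, 0, 0]
    - [0, 0, 0]
    - [0, 0, 0]
    - [0, 0, 0]
    - [0, 0, 0]
    - [0, 0, 0]

```text
time_s: 31.1
tcp_pos: [0.3334, -0.4913, 0.3084]
eef_rot: [-179.9, 0.0, -122.9]
contact_force: [-0.5, 0.2, -0.2]
gripper_width: 0.0525
gripper_force: 0.0
```

```bash
python3 - <<'E'
from plant import viewer
from h import *
T,S=viewer.capture("top"),viewer.capture("side")
o=np.zeros((600,800,3),np.uint8)
a=cv2.resize(T["img"][130:310,140:460],None,fx=2.5,fy=1.67*1.0);a=cv2.resize(T["img"][140:300,140:460],None,fx=2,fy=2);o[:320,:640]=a
b=cv2.resize(S["img"][80:270,220:395],None,fx=1.47,fy=1.47);o[320:320+b.shape[0],:b.shape[1]]=b[:280]
cv2.imwrite("pics/end.png",o[:,:,::-1])
E
```

```text
(no output)
```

View pics/end.png

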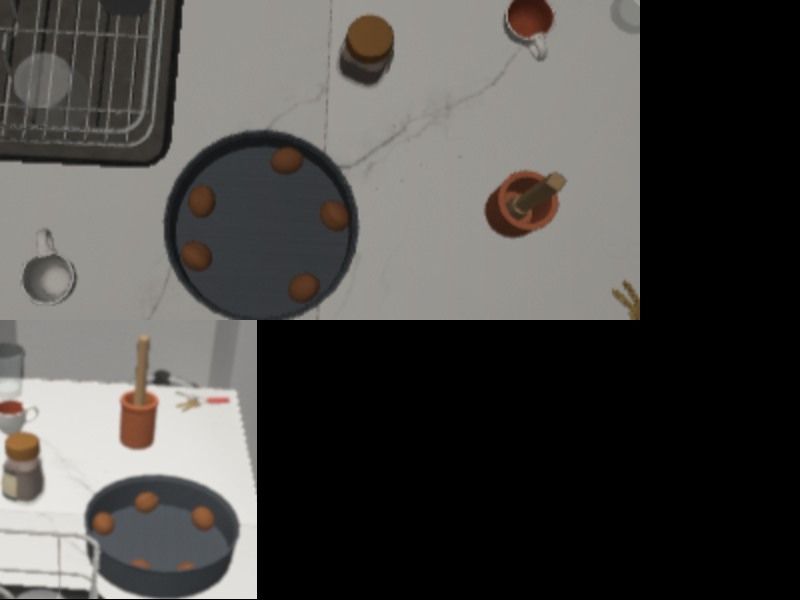

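The end picture shows the stirrer upright in the crock (top crop 525,203) and all five nuts in the tin in new places. The tin, jar (368,45) and mug (48,275) are where they were.

```bash
python3 -c "
from plant import close_job
print(close_job())"
```

```text
the job is handed in; nothing more can be done
None
```

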